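Change the bead case on the sorter stand

TASK

The green case on the sloped sorter stand is finished: lift it out and stand it upright on the blue mat. Then put the orange case fully home in the stand's cradle, flat on its floor with its orange end uphill so that it holds the case-present pin down, let go of it, and only then swing the red-knobbed run lever all the way over to its other side. Do not drop the cases, and leave the basket, glue bottle and cup where they are.

Things in the scene. Friction and masses are not known exactly. Their poses are not given: they have to be found in the camera images.
- sorted_mid (a point): Middle of the finished case (green grip, green end), which starts in the cradle, green end uphill. Same make and axes as the orange case. About 0.3 kg. The point is 33 mm above its underside.
- sorted_grip (a point): Middle of the green ridge grip across that case's lid, half-way up, on the case's middle line: 16 mm thick along the case's x, 56 mm long along its y, standing 32 mm above the lid (this point is 16 mm below its top and 17 mm above the case's middle). Same axes as the case.
- fresh_mid (a point): Middle of the case to load (clear, orange grip and orange end), flat on the table at first, orange end roughly towards the robot: 110 (own x) by 70 (y) mm, lid at 34 mm, 66 high with grip; the point is 33 mm above its underside. z up out of the lid, +x to the orange end. Below, a solid 8 mm foot at x = 15 to 55 mm; the rest is a channel 8 deep, 46 wide between runners. 0.3 kg.
- fresh_grip (a point): Middle of the orange ridge grip across that case's lid, half-way up, on the case's middle line: 16 mm thick along the case's x, 56 mm long along its y, standing 32 mm above the lid (this point is 16 mm below its top and 17 mm above the case's middle). Same axes as the case.
- cradle: Grey sloped cradle of the fixed stand. Origin: centre of its floor, 62 mm above the table. Floor slopes 25 degrees, high side to the robot: own x uphill (roughly towards the robot), y across, z squarely out of the floor. Pocket 122 (x) by 82 mm (y) inside white rims 10 mm high (12 at the low end): 6 mm play round a case, whose axes then lie along these.
- pin_top (a point): Tip of the brass case-present pin, 10 mm thick, in the cradle floor at cradle x = 35 mm, y = 0. Free, it stands 6 mm out of the floor. The foot under a case's coloured end presses it; a case turned the wrong way leaves it up in the channel.
- pin (a joint): Metres that the pin is pressed in, along the cradle's -z: 0 standing out, 0.006 flush with the floor. Light spring, 0.2 to 0.7 N: the weight of a seated case holds it down. Pressed at the start by the green case.
- lever (a joint): Run lever: angle in rad, 0 (or up to 0.2) at the start, leaning downhill, away from the robot; 1.0 at its other stop, leaning uphill, to the robot. Turns on a level axis along the cradle's y, stays where it is left, about 1 N at the knob.
- lever_tip (a point): Centre of the lever's red ball knob, 26 mm across, on a 10 mm rod 80 mm long, 105 mm to the -y side of the cradle's middle line. It swings in an upright plane along the uphill direction from 0.5 rad before upright to 0.5 rad beyond: 77 mm of level travel, centre 102 mm above the table at both ends, 112 mm when upright.
- mat_mid (a point): Centre of the top face of the blue mat, fixed flat on the table, 170 mm (own x) by 130 mm (own y), 3 mm thick.
- cup: Bystander: green open cup, 68 mm across, 95 mm high. Origin at the centre of its underside.
- glue: Bystander: white glue bottle, 48 mm across, 130 mm high. Origin at the centre of its underside.
- basket: Bystander: tan basket 100 by 220 mm, 60 mm high, beyond the stand. Origin at the centre of its underside.

How it is judged (in metres and radians):
On the way, in this order (a step that is already met when the one before it is completed fails the run):
1. the green case is lifted out of the cradle, so that the pin comes up (value of joint pin below 0.0015 m and z of sorted_mid in the frame of cradle above 0.05 m), for 0.1 s.
2. the green case stands upright on the blue mat, let go (x of sorted_mid in the frame of mat_mid between -0.045 and 0.045 m and y of sorted_mid in the frame of mat_mid between -0.04 and 0.04 m and z of sorted_mid in the frame of mat_mid below 0.037 m and angle between sorted_mid's own z axis and vertical below 0.08 rad and contact force between the fingers and sorted below 0.1 N and linear speed of sorted below 0.02 m/s), for 0.2 s.
3. the orange case lies flat and home in the cradle, orange end uphill, holding the pin down, let go (x of fresh_mid in the frame of cradle between -0.01 and 0.01 m and y of fresh_mid in the frame of cradle between -0.01 and 0.01 m and z of fresh_mid in the frame of cradle below 0.037 m and angle between the z axis of fresh_mid and the z axis of cradle, either way round below 0.07 rad and value of joint pin above 0.0045 m and contact force between the fingers and fresh below 0.1 N and linear speed of fresh below 0.02 m/s), for 0.3 s.
4. the run lever is swung all the way over (value of joint lever above 0.85 rad), for 0.1 s.
At the end, for the whole second after the job is handed in: Orange case at rest in the cradle (within 10 mm of centre, flat to 4 mm and 0.07 rad), pin in by over 4.5 mm; green case at rest upright on the mat (centre within 45 mm along, 40 mm across); lever over by more than 0.85 rad; both cases let go (all of step 2 and all of step 3 and value of joint lever above 0.85 rad); the robot touches nothing.
It fails at once if the lever is swung over while the pin stands out (value of joint lever above 0.5 rad and value of joint pin below 0.003 m).
It fails at once if a case is dropped or thrown (faster than 0.6 m/s with the fingers off it) ((contact force between the fingers and fresh below 0.1 N and linear speed of fresh above 0.6 m/s) or (contact force between the fingers and sorted below 0.1 N and linear speed of sorted above 0.6 m/s)).
It fails at once if the cup is moved by more than 30 mm or tipped (distance of cup from where it was at the start of the episode above 0.03 m or angle between cup's own z axis and vertical above 0.4 rad).
It fails at once if the glue is moved by more than 30 mm or tipped (distance of glue from where it was at the start of the episode above 0.03 m or angle between glue's own z axis and vertical above 0.4 rad).
It fails at once if the basket is moved by more than 30 mm or tipped (distance of basket from where it was at the start of the episode above 0.03 m or angle between basket's own z axis and vertical above 0.4 rad).
It also fails if it takes over 72 s, if anything falls off the work surface, if the arm or the gripper's body presses on something with over 40 N, if the wrist force passes 120 N, or if a joint passes its speed limit or range.

ROBOT

A 6-joint arm with a two-finger parallel gripper is mounted at the origin on the work surface. World frame = base frame: x ahead of the robot, y to its left, z up, the work surface at z = 0. Lengths are in mm, angles in rad, forces in N, time in s.
With the tool pointing down it reaches from about 350 to 975 mm from the base axis. Payload 7.1 kg.
Tool frame: the origin (TCP) lies midway between the tips of the shut fingers; the grasp point (between the pads) lies 19 mm behind it; z points along the fingers, y is the line along which they close (so a half turn about z gives the same grasp; the last joint's range is limited). The gripper opens to 88 mm and grips with 3 to 60 N. Pads are 20 mm wide; open, the fingers measure 115 mm over their backs; the gripper's body (75 mm by 178 mm) begins 61 mm behind the grasp point.
Start: joints at [1.129, 0.423, 1.63, -0, 1.089, -0.019], TCP at [256.415, 569.962, 222.675] pointing down, gripper open.
Joint ranges: [-3, 3], [-0.9, 2.11], [0.09, 2.58], [-1.31, 4.45], [0.11, 2.69], [-2.54, 2.54]. Speed limits (rad/s): [2.39, 2.39, 3.01, 3.14, 3.14, 3.14].

INTERFACE

Orientations are given as a rotation vector (axis times angle).
In Python, from workcell import ctrl gives the robot as it stands.
- The arm moves only by the shell command python3 -m inch 'ROWS' [OPENING]. ROWS is JSON, a list of rows, each an object with "xyz": the shift along the tool's x, y, z in mm, a list of three; "rot": the turn, a rotation vector about the tool's x, y, z in rad, a list of three. In form: [{"xyz": [dx, dy, dz], "rot": [ax, ay, az]}, ...]. A call has 1 to 12 rows; each row is the pose to reach, as a shift and turn from the pose commanded when the call began, along the tool's axes at that moment; what a row does not reach only later rows make up. A row lasts 1/12 s, in which the tool goes at most 41.7 mm and 7.16 degrees, less where a joint would pass 70% of its speed; a pose out of reach is approached as far as the arm can. A call with a gripper value outside its range is refused whole. OPENING is the closure in counts, from 0 (fully open) to 255 (shut), set as the call begins (- or left out, the last holds). The fingers move at their own pace and stop on an object; the grip force is fixed at half the most. Time passes only in rows, so rows that repeat a pose let the fingers close. It gives the time, the measured TCP pose, the force, the opening and the grip force at its end, in the units of the state.
- ctrl.get_obs(): the state, without advancing time (a new reading comes with each control period).
- ctrl.get_image(name): name is "scene" or "top" or "wrist"; returns the picture (384x512x3 uint8, red, green, blue); there is no depth.
- ctrl.camera_model(name): a dict with "fx", "fy", "cx", "cy" (pixels), "position" and "attitude" of the camera in the world. Camera axes: x right, y up, looking along -z (the intrinsics and any distortion apply to the point x, -y, -z); pixel columns grow to the right and rows downward; lengths in mm; the calibration is good to about 2 mm. A picture is of the moment at which its call begins: read the wrist's pose just before it. camera_model takes no time and is no camera call; for the wrist camera it gives the pose at the moment of the call.
- ctrl.close_job(): hands the job in; it is judged then, once.
The state is a dict: "t": time; "qpos": joint angles; "qvel": joint speeds; "joint_torque": joint torques, N m; "ee_pos": TCP position; "orientation": TCP orientation; "ft_force": force on the tool from outside, world axes, zero at the start; "moment": the same for the moment, N m; "width": finger opening in mm; "grasp_force": force on a finger pad.
Only numpy, scipy, OpenCV 4.12 (cv2) and the standard library are available. Lean on these libraries where they do the work, as an engineer would, in place of code of your own. Each camera call takes 0.05 s, during which the arm holds its last target. There are 200 camera calls.

## Working session

There is one attempt and no reset: what is moved stays moved. The work goes in short steps, Python scripts to look and compute and a shell command to move; the robot and the scene stay as the last step left them, time stands still between calls to the robot, and variables do not carry over. Pictures are saved under pics/ and viewed, at most 13 in all, crops included, and the job is handed in when it is done.

```bash
ls; mkdir -p pics
python3 - <<'E'
from workcell import ctrl
import cv2,numpy as np
o=ctrl.get_obs();print(o)
ims=[]
for n in("scene","top"):
    im=ctrl.get_image(n)[...,::-1];cv2.imwrite(f"pics/{n}0.png",im);print(n,ctrl.camera_model(n))
print(ctrl.camera_model("wrist"))
E
```

```text
pics
{'t': 0.0, 'qpos': array([ 1.12901532e+00,  4.23825405e-01,  1.63067836e+00, -8.56868799e-06,
        1.08859298e+00, -1.90371878e-02]), 'qvel': array([ 2.04244134e-03, -6.63773904e-04, -6.35277474e-06,  8.56068245e-04,
        1.10822647e-04, -1.39655461e-03]), 'joint_torque': array([ 7.69518629e-04, -5.44619143e+01, -2.73676103e+01,  6.44524209e-02,
        2.24546401e-02, -1.40255611e-04]), 'ee_pos': array([256.1802635 , 569.48279984, 221.91590488]), 'orientation': array([-6.59033967e-01, -3.07134524e+00,  2.30265965e-03]), 'ft_force': array([ 0.92193896,  0.14674816, -0.01606455]), 'moment': array([-0.00883782, -0.01199801,  0.00059291]), 'grasp_force': 0.0, 'width': 87.62704871154583}
scene {'fx': 362.6737129095506, 'fy': 362.6737129095506, 'cx': 250.16516331555346, 'cy': 192.98263308691403, 'position': array([1357.11682958,  124.71093993,  727.79896349]), 'attitude': array([0.65722923, 0.76275494, 1.62717886])}
top {'fx': 389.7600420956462, 'fy': 389.7600420956462, 'cx': 258.2037663383822, 'cy': 193.14778449166235, 'position': array([ 514.95731935,   -7.72987383, 1104.95028666]), 'attitude': array([ 0.08898359, -0.07424166, -1.55084187])}
{'fx': 285.7218015895685, 'fy': 285.7218015895685, 'cx': 254.29644705325416, 'cy': 190.40872604646597, 'position': array([188.90537928, 599.64233506, 383.11617631]), 'attitude': array([-0.24551123, -0.1574371 ,  1.14039624])}
```

View pics/scene0.png

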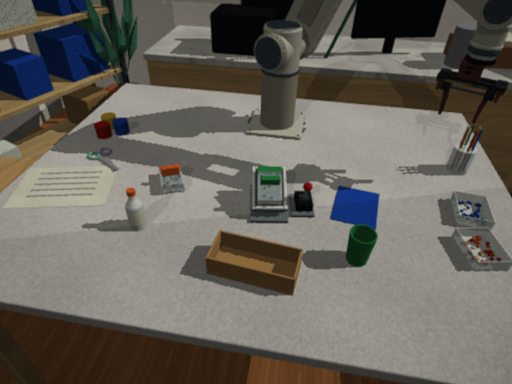

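View pics/top0.png

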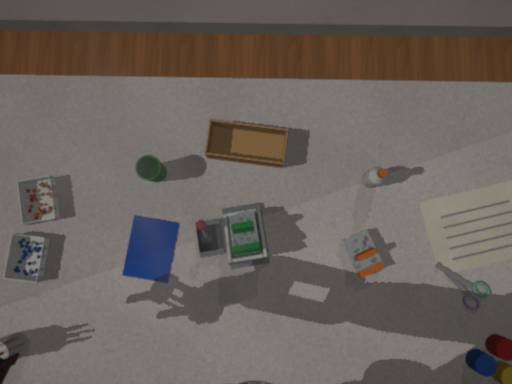

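The scene view shows the green case in the stand near (270,190), the orange case near (172,178), the mat at (355,205), the knob at (308,187) and the cup at (361,245). In the top view the stand is at (243,235), the orange case at (364,253), the mat at (151,249) and the knob at (201,224). Next I'll measure these by colour.

```bash
cat > h.py <<'E'
import cv2,numpy as np
from workcell import ctrl
from scipy.spatial.transform import Rotation as R
def cam(n):
    m=ctrl.camera_model(n);return m
def ray(m,u,v):
    d=np.array([(u-m['cx'])/m['fx'],-(v-m['cy'])/m['fy'],-1.]);return m['position'],R.from_rotvec(m['attitude']).as_matrix()@d
def onz(m,u,v,z):
    p,d=ray(m,u,v);return p+d*(z-p[2])/d[2]
def proj(m,P):
    q=R.from_rotvec(m['attitude']).as_matrix().T@(np.asarray(P,float)-m['position']);return m['cx']-m['fx']*q[0]/q[2],m['cy']+m['fy']*q[1]/q[2]
def tri(m1,a,m2,b):
    p,d=ray(m1,*a);q,e=ray(m2,*b);s=np.linalg.lstsq(np.c_[d,-e],q-p,rcond=None)[0]
    x,y=p+d*s[0],q+e*s[1];return (x+y)/2,np.linalg.norm(x-y)
HUE={'orange':(5,14,150,110),'green':(50,75,120,50),'blue':(108,125,150,60),'red':(175,185,120,60)}
def blobs(bgr,c,amin=15):
    h=cv2.cvtColor(bgr,cv2.COLOR_BGR2HSV).astype(int);l,u,s,v=HUE[c];H=h[...,0]
    if c=='red':H=np.where(H<4,H+180,H)
    k=((H>=l)&(H<=u)&(h[...,1]>=s)&(h[...,2]>=v)).astype(np.uint8)
    r=[]
    for q in cv2.findContours(k,cv2.RETR_EXTERNAL,cv2.CHAIN_APPROX_NONE)[0]:
        if cv2.contourArea(q)>=amin:r.append((cv2.contourArea(q),np.round(cv2.minAreaRect(q)[0],1),cv2.boxPoints(cv2.minAreaRect(q)).round(1)))
    return sorted(r,key=lambda t:-t[0])
E
python3 - <<'E'
from h import *
for n in("top","scene"):
    im=cv2.imread(f"pics/{n}0.png")
    for c in HUE:
        for a,ce,b in blobs(im,c)[:6]:print(n,c,a,ce,b.tolist())
im=cv2.imread("pics/top0.png")
cv2.imwrite("pics/crop0.png",np.hstack([cv2.resize(im[190:280,180:280],None,fx=4,fy=4,interpolation=2),cv2.resize(im[215:305,320:420],None,fx=4,fy=4,interpolation=2)]))
m=cam("top")
print([onz(m,*p,3)[:2].round() for p in [(134,216),(179,224),(168,282),(123,275)]])
E
```

```text
top orange 117.5 [371.3 269.6] [[358.29998779296875, 272.5], [381.8999938964844, 261.70001220703125], [384.29998779296875, 266.70001220703125], [360.70001220703125, 277.6000061035156]]
top orange 81.5 [366.5 254. ] [[356.20001220703125, 256.3999938964844], [374.6000061035156, 247.1999969482422], [376.79998779296875, 251.60000610351562], [358.3999938964844, 260.79998779296875]]
top orange 49.5 [382.5 172.5] [[378.0, 169.0], [387.0, 169.0], [387.0, 176.0], [378.0, 176.0]]
top green 142.5 [242.1 227. ] [[231.39999389648438, 224.39999389648438], [251.39999389648438, 221.10000610351562], [252.8000030517578, 229.5], [232.8000030517578, 232.89999389648438]]
top green 130.5 [247.3 247.7] [[234.8000030517578, 246.0], [258.5, 242.10000610351562], [259.70001220703125, 249.39999389648438], [236.10000610351562, 253.3000030517578]]
top blue 1308.5 [150.4 248.5] [[123.0, 273.79998779296875], [134.89999389648438, 214.60000610351562], [177.8000030517578, 223.1999969482422], [165.89999389648438, 282.3999938964844]]
top blue 306.5 [485.5 364.5] [[476.0, 375.0], [476.0, 354.0], [495.0, 354.0], [495.0, 3
[... 2255 characters left out ...]
ne blue 87.5 [80.   3.7] [[71.5, 0.4000000059604645], [78.69999694824219, -5.400000095367432], [88.5999984741211, 7.0], [81.4000015258789, 12.699999809265137]]
scene blue 53.5 [119.6 120.7] [[112.4000015258789, 119.5999984741211], [125.4000015258789, 116.4000015258789], [126.69999694824219, 121.80000305175781], [113.80000305175781, 125.0999984741211]]
scene red 54.5 [100.5 124.3] [[93.5, 122.5], [106.80000305175781, 120.5999984741211], [107.5999984741211, 126.19999694824219], [94.30000305175781, 128.10000610351562]]
scene red 39.0 [307.5 185.5] [[304.0, 182.0], [311.0, 182.0], [311.0, 189.0], [304.0, 189.0]]
[array([559., 354.]), array([538., 226.]), array([377., 250.]), array([394., 377.])]
```

View pics/crop0.png

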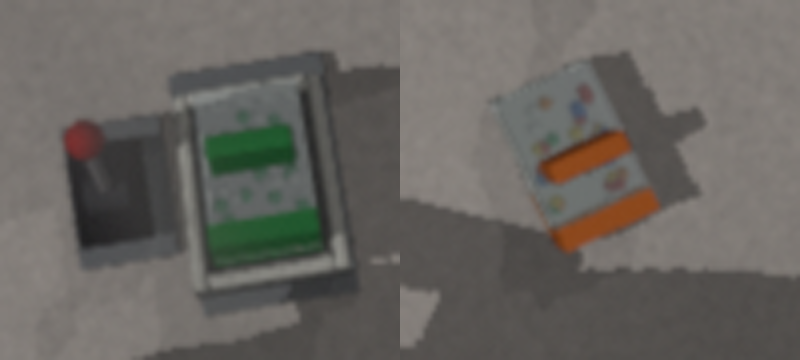

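The crop shows the knob at about (201,225) in the top image and the green grip's top centre at about (242.5,225.5). The orange grip's top centre is about (366.5,253.5). The orange end points down-image, towards the robot. Next I'll compute poses and a delta helper.

```bash
cat >> h.py <<'E'
def tool(yaw_dir,tilt=None):
    """tool matrix: y along closing dir (horizontal vec or 3-vec), z along given"""
    z=np.array([0,0,-1.]) if tilt is None else np.asarray(tilt,float);y=np.asarray(yaw_dir,float)
    y=y-z*(y@z);y/=np.linalg.norm(y);return np.c_[np.cross(y,z),y,z]
def delta(tcp,M,both=True):
    o=ctrl.get_obs();C=R.from_rotvec(o['orientation']).as_matrix()
    c=[]
    for s in (1,-1) if both else (1,):
        N=M@np.diag([s,s,1]);c.append(R.from_matrix(C.T@N).as_rotvec())
    r=min(c,key=np.linalg.norm);d=C.T@(np.asarray(tcp)-o['ee_pos'])
    print('xyz',d.round(1),'rot',r.round(3),'rows>=',np.ceil(max(np.linalg.norm(d)/41.7,np.linalg.norm(r)/.125)),'q',o['qpos'].round(2),'tcp',o['ee_pos'].round(1),'F',o['ft_force'].round(1),'w',round(float(o['width']),1),'t',round(o['t'],2))
    return C
E
python3 - <<'E'
from h import *
t=cam("top");s=cam("scene")
C=R.from_rotvec(ctrl.get_obs()['orientation']).as_matrix();print("tool\n",C.round(2))
print('knob',tri(t,(200.8,225),s,(307.8,186.3)))
g=onz(t,242.5,225.5,122);print('green grip top',g)
for n,(a,b),z in [('green edge',((207,140),(292,125)),122),('green end',((210,225),(318,208)),100),('rimL',((178,100),(204,288)),80),('rimR',((307,85),(345,265)),80)]:
    A=onz(t,180+a[0]/4,190+a[1]/4,z);B=onz(t,180+b[0]/4,190+b[1]/4,z);d=B-A;print(n,A.round(),B.round(),np.degrees(np.arctan2(d[1],d[0])),np.linalg.norm(d))
for n,(a,b),z in [('o grip',((541,168),(623,133)),66),('o end',((557,232),(655,190)),34)]:
    A=onz(t,320+(a[0]-400)/4,215+a[1]/4,z);B=onz(t,320+(b[0]-400)/4,215+b[1]/4,z);d=B-A;print(n,A.round(),B.round(),np.degrees(np.arctan2(d[1],d[0])),np.linalg.norm(d))
print('orange grip top',onz(t,320+(584-400)/4,215+154/4,66))
E
```

```text
tool
 [[-0.91  0.41 -0.  ]
 [ 0.41  0.91 -0.  ]
 [ 0.   -0.   -1.  ]]
knob (array([534.80002394, 149.31171614, 101.34403956]), np.float64(1.2351299171437542))
green grip top [535.14801134  40.44353994 122.        ]
green edge [536.  68. 122.] [546.  14. 122.] -78.94621930641568 54.274322591242985
green end [482.  66. 100.] [494.  -3. 100.] -80.03175518863239 69.89661522718035
rimL [563.  90.  80.] [441.  70.  80.] -170.53147076790796 123.36805254331912
rimR [574.   6.  80.] [458. -21.  80.] -166.98501800876664 119.65264565757587
o grip [ 459. -255.   66.] [ 483. -309.   66.] -66.20038440378701 59.07110655129606
o end [ 415. -273.   34.] [ 444. -340.   34.] -66.19433432011037 72.51646232836865
orange grip top [ 468.94255168 -283.55432156   66.        ]
```

```bash
cat >> h.py <<'E'
yaw=np.radians(-169.5);a=np.radians(25)
U=np.array([np.cos(yaw),np.sin(yaw),0]);CX=np.cos(a)*U+np.array([0,0,np.sin(a)]);CZ=-np.sin(a)*U+np.array([0,0,np.cos(a)]);CY=np.cross(CZ,CX)
O=np.array([508,35,62.])
E
python3 -c "
from h import *
delta(O+CZ*150,tool(CX,-CZ))"
```

```text
xyz [-501.  -348.    24.5] rot [0.4   0.211 0.949] rows>= 15.0 q [ 1.13  0.42  1.63  0.    1.09 -0.02] tcp [256.2 569.5 222. ] F [ 0.3 -0.4  1.1] w 87.8 t 0.1
```

```bash
python3 -m inch '[{"xyz":[-501,-348,24],"rot":[0.4,0.211,0.949]},{"xyz":[-501,-348,24],"rot":[0.4,0.211,0.949]},{"xyz":[-501,-348,24],"rot":[0.4,0.211,0.949]},{"xyz":[-501,-348,24],"rot":[0.4,0.211,0.949]},{"xyz":[-501,-348,24],"rot":[0.4,0.211,0.949]},{"xyz":[-501,-348,24],"rot":[0.4,0.211,0.949]},{"xyz":[-501,-348,24],"rot":[0.4,0.211,0.949]},{"xyz":[-501,-348,24],"rot":[0.4,0.211,0.949]},{"xyz":[-501,-348,24],"rot":[0.4,0.211,0.949]},{"xyz":[-501,-348,24],"rot":[0.4,0.211,0.949]},{"xyz":[-501,-348,24],"rot":[0.4,0.211,0.949]},{"xyz":[-501,-348,24],"rot":[0.4,0.211,0.949]}]' 0; python3 -c "
from h import *
delta(O+CZ*150,tool(CX,-CZ))"
```

```text
t: 1.1
ee_pos: [514.3, 139.5, 202.5]
orientation: [-1.805, -2.17, 0.48]
ft_force: [0.3, -0.2, -0.6]
width: 87.7
grasp_force: 0.0
xyz [-101.6   36.5  -12.1] rot [ 0.    -0.001 -0.   ] rows>= 3.0 q [0.23 0.53 1.57 0.02 1.47 0.04] tcp [514.3 139.5 202.5] F [ 0.3 -0.2 -0.6] w 87.7 t 1.1
```

```bash
python3 -m inch '[{"xyz":[-35,12,-4],"rot":[0,0,0]},{"xyz":[-70,25,-8],"rot":[0,0,0]},{"xyz":[-102,36,-12],"rot":[0,0,0]},{"xyz":[-102,36,-12],"rot":[0,0,0]},{"xyz":[-102,36,-12],"rot":[0,0,0]}]'
python3 - <<'E'
from h import *
delta(O+CZ*150,tool(CX,-CZ))
w=cam("wrist");im=ctrl.get_image("wrist")[...,::-1].copy();cv2.imwrite("pics/w1.png",im)
np.save('w1.npy',np.r_[w['position'],w['attitude']])
for c in('green','red'):
  for A,ce,b in blobs(im,c,60)[:4]:print(c,A,ce,b.round().tolist())
print([np.round(proj(w,O+CX*x+CY*y+CZ*z)) for x,y,z in [(8,28,66),(8,-28,66),(-8,-28,66),(-8,28,66),(61,41,10),(61,-41,10),(-61,-41,12),(-61,41,12)]])
E
```

```text
t: 1.52
ee_pos: [569.5, 46.8, 197.9]
orientation: [-1.808, -2.167, 0.479]
ft_force: [-0.2, 0.6, -0.8]
width: 87.7
grasp_force: 0.0
xyz [-0.4  0.7 -0.3] rot [ 0.    -0.003 -0.002] rows>= 1.0 q [ 0.08  0.59  1.48 -0.04  1.5  -0.09] tcp [569.5  46.8 197.9] F [-0.2  0.6 -0.8] w 87.7 t 1.52
green 1010.5 [211.3 183.5] [[202.0, 149.0], [218.0, 148.0], [221.0, 218.0], [204.0, 219.0]]
green 921.0 [259. 191.] [[251.0, 160.0], [267.0, 160.0], [267.0, 222.0], [251.0, 222.0]]
red 763.0 [287.   69.5] [[272.0, 53.0], [302.0, 53.0], [302.0, 86.0], [272.0, 86.0]]
[array([245., 225.]), array([245., 165.]), array([263., 165.]), array([263., 225.]), array([200., 217.]), array([196., 143.]), array([313., 143.]), array([309., 217.])]
```

View pics/w1.png

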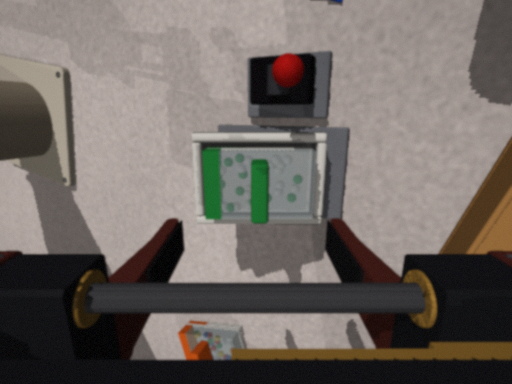

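The wrist view shows the pocket with rims from about x=195–327 and y=133–222, the green grip at (259,191) and the knob at (288,70). Now I'll measure the rim edges from the saved image.

Run:
```python
from h import *
im=cv2.imread("pics/w1.png");g=cv2.cvtColor(im,cv2.COLOR_BGR2GRAY)
print('row 150',g[148:152,185:210].mean(0).round().astype(int),g[150:154,308:334].mean(0).round().astype(int))
print('row 205',g[203:207,185:210].mean(0).round().astype(int),g[203:207,308:334].mean(0).round().astype(int))
print('col 235',g[125:155,230:240].mean(1).round().astype(int),g[208:232,230:240].mean(1).round().astype(int))
print('col 295',g[125:155,290:300].mean(1).round().astype(int),g[208:232,290:300].mean(1).round().astype(int))
```

```text
row 150 [159 159 160 160 158 158 161 170 182 186 181 168 156 141 117  91  67  55
  53  55  62  66  71  73  74] [128 132 135 128 112 100  93  98 120 151 177 188 189 188 184 178 164 136
 100  85  88  91  94  92  93  92]
row 205 [170 170 170 170 171 170 168 167 166 169 173 180 182 178 170 160 143 118
  92  78  76  76  76  77  76] [132 118 107 102 105 105 104 108 114 122 140 165 168 152 116  76  53  50
  50  56  68  85  93  94  93  93]
col 235 [110  96  93  93  92  92  96 123 161 178 178 173 167 158 147 129 100  66
  43  36  36  48  89 131 145 137 131 129 126 122] [114 116 118 119 111 105 107 113 120 125 127 120 114 113 115 124 138 143
 145 145 145 145 144 144]
col 295 [ 73  57  46  47  52  54  58  66  81  94 105 114 118 121 114 102  86  66
  46  36  36  46  74 104 124 127 128 132 134 133] [133 134 135 133 118 106 108 115 122 127 127 122 115 114 111 102  92  96
 100 101 101  99  98  96]
```

```bash
sed -i 's/^O=.*/O=np.array([511,38.5,62.])/' h.py; python3 -m inch '[{"xyz":[3.5,4.5,35],"rot":[0,0,0]},{"xyz":[3.5,4.5,70],"rot":[0,0,0]},{"xyz":[3.5,4.5,95],"rot":[0,0,0]},{"xyz":[3.5,4.5,105],"rot":[0,0,0]},{"xyz":[3.5,4.5,111],"rot":[0,0,0]},{"xyz":[3.5,4.5,111],"rot":[0,0,0]}]'; python3 -m inch '[{"xyz":[0,0,0],"rot":[0,0,0]},{"xyz":[0,0,0],"rot":[0,0,0]},{"xyz":[0,0,0],"rot":[0,0,0]},{"xyz":[0,0,0],"rot":[0,0,0]},{"xyz":[0,0,0],"rot":[0,0,0]},{"xyz":[0,0,0],"rot":[0,0,0]},{"xyz":[0,0,0],"rot":[0,0,0]},{"xyz":[0,0,0],"rot":[0,0,0]}]' 255
```

```text
t: 2.07
ee_pos: [526.1, 44.9, 95.9]
orientation: [-1.803, -2.171, 0.48]
ft_force: [0.4, -0.0, 0.0]
width: 87.4
grasp_force: 0.0
t: 2.73
ee_pos: [526.7, 44.0, 96.1]
orientation: [-1.805, -2.171, 0.479]
ft_force: [-0.2, -0.5, 0.3]
width: 37.7
grasp_force: 0.0
```

```bash
python3 -m inch '[{"xyz":[0,0,0],"rot":[0,0,0]},{"xyz":[0,0,0],"rot":[0,0,0]},{"xyz":[0,0,0],"rot":[0,0,0]},{"xyz":[0,0,0],"rot":[0,0,0]},{"xyz":[0,0,0],"rot":[0,0,0]},{"xyz":[0,0,0],"rot":[0,0,0]}]'
python3 - <<'E'
from h import *
print((ctrl.get_obs()['ee_pos']-O)@np.c_[CX,CY,CZ])
E
```

```text
t: 3.23
ee_pos: [526.7, 44.1, 96.0]
orientation: [-1.805, -2.171, 0.479]
ft_force: [1.1, 0.1, -2.0]
width: 16.0
grasp_force: 30.0
[-0.56923357 -2.60748737 37.74263689]
```

```bash
python3 -m inch '[{"xyz":[0,0,-8],"rot":[0,0,0]},{"xyz":[0,0,-20],"rot":[0,0,0]},{"xyz":[0,0,-40],"rot":[0,0,0]},{"xyz":[0,0,-65],"rot":[0,0,0]},{"xyz":[0,0,-90],"rot":[0,0,0]},{"xyz":[0,0,-110],"rot":[0,0,0]},{"xyz":[0,0,-120],"rot":[0,0,0]},{"xyz":[0,0,-120],"rot":[0,0,0]},{"xyz":[0,0,-120],"rot":[0,0,0]}]'
python3 - <<'E'
from h import *
y=np.radians(172)
delta([467,302,160],tool([np.cos(y),np.sin(y),0]))
E
```

```text
t: 3.98
ee_pos: [576.3, 53.1, 204.9]
orientation: [-1.806, -2.171, 0.478]
ft_force: [-0.8, 0.0, -3.5]
width: 15.9
grasp_force: 30.0
xyz [264.6 -37.4  67.2] rot [-0.431  0.069  0.318] rows>= 7.0 q [ 0.09  0.59  1.46 -0.04  1.52 -0.08] tcp [576.3  53.1 204.9] F [-0.8  0.  -3.5] w 15.9 t 3.98
```

```bash
python3 -m inch '[{"xyz":[13,-2,3],"rot":[-0.02,0.003,0.016]},{"xyz":[40,-6,10],"rot":[-0.065,0.01,0.048]},{"xyz":[70,-10,18],"rot":[-0.12,0.02,0.085]},{"xyz":[105,-15,27],"rot":[-0.17,0.03,0.13]},{"xyz":[140,-20,35],"rot":[-0.23,0.04,0.17]},{"xyz":[175,-25,44],"rot":[-0.29,0.045,0.21]},{"xyz":[210,-30,53],"rot":[-0.34,0.055,0.25]},{"xyz":[240,-34,61],"rot":[-0.39,0.063,0.29]},{"xyz":[258,-36.5,65.5],"rot":[-0.42,0.067,0.31]},{"xyz":[264.6,-37.4,67.2],"rot":[-0.431,0.069,0.318]},{"xyz":[264.6,-37.4,67.2],"rot":[-0.431,0.069,0.318]},{"xyz":[264.6,-37.4,67.2],"rot":[-0.431,0.069,0.318]}]'
python3 - <<'E'
from h import *
y=np.radians(172)
delta([467,302,42],tool([np.cos(y),np.sin(y),0]))
w=cam("wrist");im=ctrl.get_image("wrist")[...,::-1].copy();cv2.imwrite("pics/w2.png",im)
for c in('green','blue'):
  for A,ce,b in blobs(im,c,60)[:4]:print(c,A,ce,[onz(w,*p,3)[:2].round().tolist() for p in b])
E
```

```text
t: 4.98
ee_pos: [465.6, 301.5, 158.9]
orientation: [-2.369, -2.062, 0.006]
ft_force: [0.8, 0.5, -2.9]
width: 15.7
grasp_force: 30.0
xyz [  1.    1.7 116.9] rot [-0.003  0.002  0.001] rows>= 3.0 q [0.55 0.41 1.83 0.   0.91 0.69] tcp [465.6 301.5 158.9] F [ 0.8  0.5 -2.9] w 15.7 t 4.98
green 3203.5 [469.5 172. ] [[660.0, 324.0], [749.0, 312.0], [759.0, 219.0], [662.0, 233.0]]
green 2264.5 [254.  240.5] [[445.0, 278.0], [479.0, 273.0], [465.0, 163.0], [428.0, 168.0]]
green 1795.5 [178. 216.] [[363.0, 314.0], [396.0, 310.0], [378.0, 215.0], [341.0, 220.0]]
blue 8058.5 [259.  144.5] [[398.0, 377.0], [562.0, 355.0], [558.0, 294.0], [385.0, 318.0]]
```

View pics/w2.png

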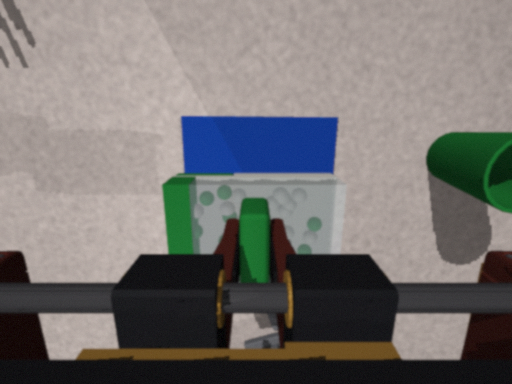

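The case hangs squarely in the grip above the mat, whose far edge runs (182,117)–(337,117). I'll lower it gently.

```bash
python3 -m inch '[{"xyz":[3,2,10],"rot":[0,0,0]},{"xyz":[3,2,35],"rot":[0,0,0]},{"xyz":[3,2,65],"rot":[0,0,0]},{"xyz":[3,2,90],"rot":[0,0,0]},{"xyz":[3,2,105],"rot":[0,0,0]},{"xyz":[3,2,112],"rot":[0,0,0]},{"xyz":[3,2,115],"rot":[0,0,0]},{"xyz":[3,2,116],"rot":[0,0,0]},{"xyz":[3,2,116],"rot":[0,0,0]}]';python3 -m inch '[{"xyz":[0,0,0.7],"rot":[0,0,0]},{"xyz":[0,0,1.5],"rot":[0,0,0]},{"xyz":[0,0,1.5],"rot":[0,0,0]}]'
```

```text
t: 5.78
ee_pos: [470.2, 304.7, 44.5]
orientation: [-2.372, -2.06, -0.001]
ft_force: [-1.5, 0.2, -2.2]
width: 15.9
grasp_force: 30.0
t: 6.03
ee_pos: [469.8, 305.0, 43.3]
orientation: [-2.371, -2.061, -0.002]
ft_force: [-0.4, 0.1, -2.4]
width: 15.5
grasp_force: 30.0
```

```bash
python3 -m inch '[{"xyz":[0,0,0.6],"rot":[0,0,0]},{"xyz":[0,0,1.2],"rot":[0,0,0]},{"xyz":[0,0,1.2],"rot":[0,0,0]}]';python3 -m inch '[{"xyz":[0,0,0.6],"rot":[0,0,0]},{"xyz":[0,0,1.2],"rot":[0,0,0]},{"xyz":[0,0,1.2],"rot":[0,0,0]}]'
```

```text
t: 6.28
ee_pos: [469.4, 304.8, 41.4]
orientation: [-2.371, -2.061, 0.0]
ft_force: [-0.7, 0.1, -2.6]
width: 15.9
grasp_force: 30.0
t: 6.53
ee_pos: [469.4, 304.8, 40.4]
orientation: [-2.371, -2.061, 0.001]
ft_force: [-1.3, -0.6, 1.1]
width: 16.0
grasp_force: 30.0
```

```bash
python3 -m inch '[{"xyz":[0,0,0],"rot":[0,0,0]},{"xyz":[0,0,0],"rot":[0,0,0]},{"xyz":[0,0,0],"rot":[0,0,0]},{"xyz":[0,0,0],"rot":[0,0,0]},{"xyz":[0,0,0],"rot":[0,0,0]},{"xyz":[0,0,0],"rot":[0,0,0]},{"xyz":[0,0,0],"rot":[0,0,0]}]' 0;python3 -m inch '[{"xyz":[0,0,-8],"rot":[0,0,0]},{"xyz":[0,0,-30],"rot":[0,0,0]},{"xyz":[0,0,-65],"rot":[0,0,0]},{"xyz":[0,0,-105],"rot":[0,0,0]},{"xyz":[0,0,-145],"rot":[0,0,0]},{"xyz":[0,0,-170],"rot":[0,0,0]},{"xyz":[0,0,-170],"rot":[0,0,0]}]'
python3 - <<'E'
from h import *
y=np.radians(-156.2)
delta([475,-282,170],tool([np.cos(y),np.sin(y),0]))
E
```

```text
t: 7.12
ee_pos: [469.4, 304.7, 40.1]
orientation: [-2.371, -2.06, 0.001]
ft_force: [-0.1, -0.3, 0.1]
width: 59.4
grasp_force: 0.0
t: 7.7
ee_pos: [472.4, 306.6, 216.8]
orientation: [2.37, 2.06, 0.016]
ft_force: [0.1, 1.3, 0.8]
width: 87.5
grasp_force: 0.0
xyz [-582.8   84.3   43.5] rot [ 0.009 -0.005 -0.555] rows>= 15.0 q [0.55 0.34 1.78 0.   1.02 0.69] tcp [472.4 306.6 216.8] F [0.1 1.3 0.8] w 87.5 t 7.7
```

```bash
python3 -m inch '[{"xyz":[-583,84,0],"rot":[0.009,-0.005,-0.555]},{"xyz":[-583,84,0],"rot":[0.009,-0.005,-0.555]},{"xyz":[-583,84,0],"rot":[0.009,-0.005,-0.555]},{"xyz":[-583,84,0],"rot":[0.009,-0.005,-0.555]},{"xyz":[-583,84,0],"rot":[0.009,-0.005,-0.555]},{"xyz":[-583,84,0],"rot":[0.009,-0.005,-0.555]},{"xyz":[-583,84,0],"rot":[0.009,-0.005,-0.555]},{"xyz":[-583,84,0],"rot":[0.009,-0.005,-0.555]},{"xyz":[-583,84,0],"rot":[0.009,-0.005,-0.555]},{"xyz":[-583,84,0],"rot":[0.009,-0.005,-0.555]},{"xyz":[-583,84,0],"rot":[0.009,-0.005,-0.555]},{"xyz":[-583,84,0],"rot":[0.009,-0.005,-0.555]}]'
python3 - <<'E'
from h import *
y=np.radians(-156.2)
delta([475,-282,170],tool([np.cos(y),np.sin(y),0]))
E
```

```text
t: 8.7
ee_pos: [470.2, -185.9, 209.9]
orientation: [-1.714, -2.628, 0.016]
ft_force: [1.7, 0.5, -0.1]
width: 87.7
grasp_force: 0.0
xyz [-89.8 -33.9  40.4] rot [-0.011  0.002 -0.   ] rows>= 3.0 q [-0.39  0.27  1.9  -0.01  0.98 -0.8 ] tcp [ 470.2 -185.9  209.9] F [ 1.7  0.5 -0.1] w 87.7 t 8.7
```

```bash
python3 -m inch '[{"xyz":[-30,-11,10],"rot":[-0.01,0,0]},{"xyz":[-65,-25,25],"rot":[-0.01,0,0]},{"xyz":[-90,-34,40],"rot":[-0.01,0,0]},{"xyz":[-90,-34,40],"rot":[-0.01,0,0]},{"xyz":[-90,-34,40],"rot":[-0.01,0,0]},{"xyz":[-90,-34,40],"rot":[-0.01,0,0]}]'
python3 - <<'E'
from h import *
y=np.radians(-156.2)
delta([475,-282,170],tool([np.cos(y),np.sin(y),0]))
w=cam("wrist");im=ctrl.get_image("wrist")[...,::-1].copy();cv2.imwrite("pics/w3.png",im)
for c in('orange',):
  for A,ce,b in blobs(im,c,60)[:4]:print(c,A,ce,b.round(0).tolist(),[onz(w,*p,66)[:2].round(1).tolist() for p in b])
im=ctrl.get_image("top")[...,::-1];cv2.imwrite("pics/t3.png",im)
E
```

```text
t: 9.2
ee_pos: [475.5, -279.6, 170.4]
orientation: [1.716, 2.631, -0.002]
ft_force: [0.8, 0.1, -0.5]
width: 87.6
grasp_force: 0.0
xyz [-2.  -1.4  0.4] rot [-0.001  0.001 -0.001] rows>= 1.0 q [-0.55  0.38  1.83 -0.    0.92 -0.97] tcp [ 475.5 -279.6  170.4] F [ 0.8  0.1 -0.5] w 87.6 t 9.2
orange 902.0 [202.5 184.3] [[193.0, 152.0], [209.0, 151.0], [212.0, 217.0], [196.0, 218.0]] [[408.8, -269.8], [422.4, -263.0], [449.1, -322.7], [434.6, -330.0]]
orange 793.5 [245.6 190.1] [[237.0, 161.0], [252.0, 161.0], [254.0, 219.0], [239.0, 219.0]] [[450.0, -261.3], [462.9, -255.1], [487.9, -307.9], [474.3, -314.5]]
```

View pics/w3.png

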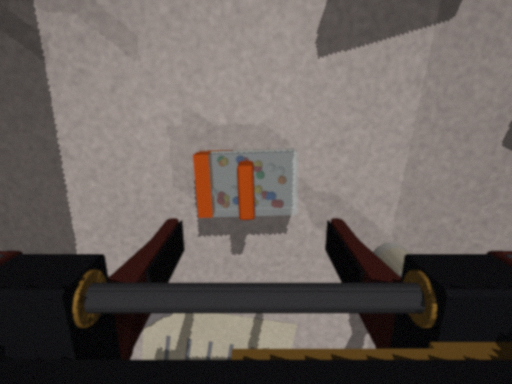

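View pics/t3.png

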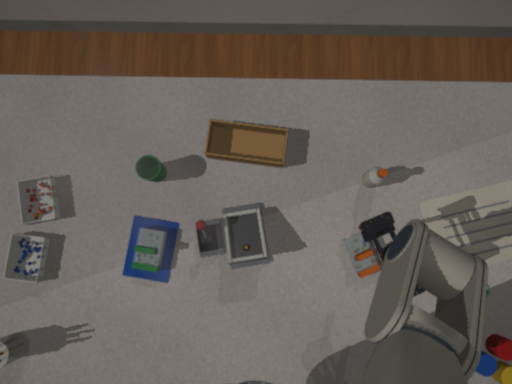

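The wrist view shows the orange grip at (246,190) with its end band to the left. The top view shows the green case standing on the mat, the cradle empty and the pin up at (247,247).

Run:
```python
from h import *
y=np.radians(-155.6)
delta([468.8,-284.6,38.5],tool([np.cos(y),np.sin(y),0]))
w=cam("top");im=cv2.imread("pics/t3.png");g=cv2.cvtColor(im,cv2.COLOR_BGR2HSV)
c=im[195:275,185:275];print('pin approx',onz(w,246.9,247.2,62+35*np.sin(a)+6*np.cos(a)), 'pred',O+35*CX+6*CZ)
cv2.imwrite("pics/crop3.png",cv2.resize(c,None,fx=7,fy=7,interpolation=2))
```

```text
xyz [ -1.7  -8.8 132.6] rot [-0.     0.002 -0.01 ] rows>= 4.0 q [-0.55  0.38  1.83 -0.    0.92 -0.97] tcp [ 476.1 -279.2  171.1] F [-0.1 -0.3 -0.2] w 87.8 t 9.3
pin approx [479.925741    29.64787631  82.22948588] pred [482.3036436   33.18144471  82.22948588]
```

View pics/crop3.png

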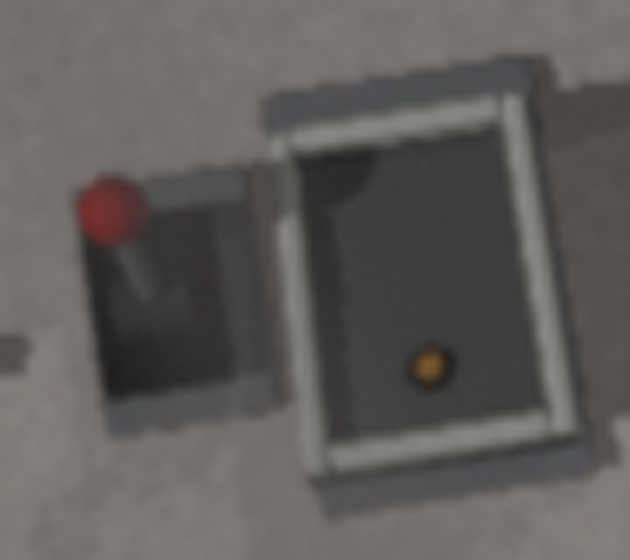

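```bash
python3 -m inch '[{"xyz":[-1.7,-8.8,15],"rot":[0,0,-0.01]},{"xyz":[-1.7,-8.8,50],"rot":[0,0,-0.01]},{"xyz":[-1.7,-8.8,90],"rot":[0,0,-0.01]},{"xyz":[-1.7,-8.8,115],"rot":[0,0,-0.01]},{"xyz":[-1.7,-8.8,128],"rot":[0,0,-0.01]},{"xyz":[-1.7,-8.8,132],"rot":[0,0,-0.01]},{"xyz":[-1.7,-8.8,132],"rot":[0,0,-0.01]},{"xyz":[-1.7,-8.8,132],"rot":[0,0,-0.01]}]'; python3 -m inch '[{"xyz":[0,0,0],"rot":[0,0,0]},{"xyz":[0,0,0],"rot":[0,0,0]},{"xyz":[0,0,0],"rot":[0,0,0]},{"xyz":[0,0,0],"rot":[0,0,0]},{"xyz":[0,0,0],"rot":[0,0,0]},{"xyz":[0,0,0],"rot":[0,0,0]},{"xyz":[0,0,0],"rot":[0,0,0]},{"xyz":[0,0,0],"rot":[0,0,0]},{"xyz":[0,0,0],"rot":[0,0,0]},{"xyz":[0,0,0],"rot":[0,0,0]},{"xyz":[0,0,0],"rot":[0,0,0]},{"xyz":[0,0,0],"rot":[0,0,0]}]' 255;  python3 -m inch '[{"xyz":[0,0,0],"rot":[0,0,0]},{"xyz":[0,0,0],"rot":[0,0,0]}]'; sed -i 's/^O=.*/O=np.array([510,37.5,62.])/' h.py
python3 -c "
from h import *
delta([468,-284,40],tool([1,0,0]))"
```

```text
t: 9.97
ee_pos: [469.5, -285.4, 39.8]
orientation: [1.7, 2.639, -0.002]
ft_force: [-0.2, 0.0, 0.6]
width: 87.8
grasp_force: 0.0
t: 10.97
ee_pos: [468.6, -285.6, 38.6]
orientation: [1.702, 2.639, -0.002]
ft_force: [-0.8, -0.4, 0.3]
width: 15.9
grasp_force: 29.9
t: 11.13
ee_pos: [468.7, -285.7, 38.7]
orientation: [1.702, 2.639, -0.002]
ft_force: [0.6, 0.3, -1.4]
width: 16.0
grasp_force: 29.9
xyz [ 1.8  0.1 -1.3] rot [0.    0.002 0.425] rows>= 4.0 q [-0.57  0.59  1.89 -0.    0.65 -0.99] tcp [ 468.7 -285.7   38.7] F [ 0.6  0.3 -1.4] w 16.0 t 11.13
```

```bash
python3 -m inch '[{"xyz":[0,0,-6],"rot":[0,0,0]},{"xyz":[0,0,-20],"rot":[0,0,0]},{"xyz":[0,0,-45],"rot":[0,0,0]},{"xyz":[0,0,-75],"rot":[0,0,0]},{"xyz":[0,0,-105],"rot":[0,0,0]},{"xyz":[0,0,-130],"rot":[0,0,0]},{"xyz":[0,0,-140],"rot":[0,0,0]},{"xyz":[0,0,-140],"rot":[0,0,0]},{"xyz":[0,0,-140],"rot":[0,0,0]}]'
python3 -c "
from h import *
delta(O+CZ*118.7,tool(CX,-CZ))"
```

```text
t: 11.88
ee_pos: [468.3, -285.1, 178.3]
orientation: [1.702, 2.639, -0.002]
ft_force: [0.3, 0.1, -4.0]
width: 15.5
grasp_force: 29.9
xyz [264.7 219.8   8.1] rot [0.434 0.055 0.238] rows>= 9.0 q [-0.57  0.37  1.84 -0.    0.94 -0.99] tcp [ 468.3 -285.1  178.3] F [ 0.3  0.1 -4. ] w 15.5 t 11.88
```

```bash
python3 -m inch '[{"xyz":[10,8,0],"rot":[0.02,0.002,0.01]},{"xyz":[34,28,1],"rot":[0.06,0.007,0.03]},{"xyz":[64,53,2],"rot":[0.11,0.014,0.06]},{"xyz":[95,79,3],"rot":[0.16,0.02,0.086]},{"xyz":[126,105,4],"rot":[0.21,0.026,0.113]},{"xyz":[157,130,5],"rot":[0.26,0.033,0.14]},{"xyz":[188,156,6],"rot":[0.31,0.039,0.17]},{"xyz":[218,181,7],"rot":[0.36,0.045,0.196]},{"xyz":[244,203,8],"rot":[0.4,0.051,0.22]},{"xyz":[260,216,8],"rot":[0.427,0.054,0.234]},{"xyz":[264.7,219.8,8.1],"rot":[0.434,0.055,0.238]},{"xyz":[264.7,219.8,8.1],"rot":[0.434,0.055,0.238]}]'
python3 - <<'E'
from h import *
delta(O+CZ*118.7,tool(CX,-CZ))
w=cam("wrist");im=ctrl.get_image("wrist")[...,::-1].copy();cv2.imwrite("pics/w4.png",im)
print([np.round(proj(w,O+CX*x+CY*y+CZ*z)) for x,y,z in [(61,-41,10),(-61,-41,12),(66,-47,10),(-66,-47,12)]])
E
```

```text
t: 12.88
ee_pos: [559.1, 47.8, 167.2]
orientation: [-1.801, -2.17, 0.485]
ft_force: [-0.5, -0.4, -3.5]
width: 15.5
grasp_force: 29.9
xyz [-1.2 -1.  -2.2] rot [-0.003  0.     0.002] rows>= 1.0 q [ 0.09  0.61  1.52 -0.04  1.44 -0.08] tcp [559.1  47.8 167.2] F [-0.5 -0.4 -3.5] w 15.5 t 12.88
[array([188., 147.]), array([319., 148.]), array([182., 141.]), array([324., 141.])]
```

View pics/w4.png

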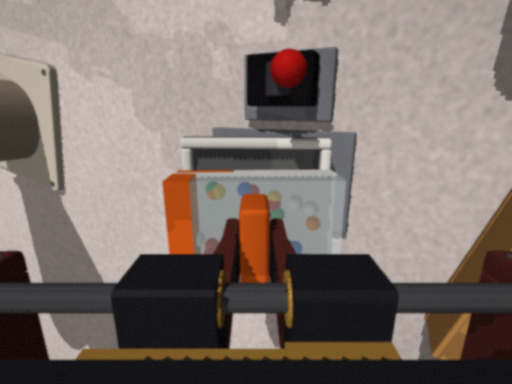

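Run:
```python
from h import *
w=cam("wrist");o=ctrl.get_obs();C=R.from_rotvec(o['orientation']).as_matrix()
print('lid pred',[np.round(proj(w,o['ee_pos']+C@np.array([35,y,4.7])),1) for y in(-55,-15,15,55)])
print('rim pred',[np.round(proj(w,O+CX*x+CY*y+CZ*z),1) for x,y,z in [(61,-41,10),(-61,-41,12),(0,-41,10)]])
g=cv2.cvtColor(cv2.imread("pics/w4.png"),cv2.COLOR_BGR2GRAY)
print('rows 130-180 @u=225',g[130:180,210:230].mean(1).round().astype(int))
print('u 175-200 @155-165',g[156:164,175:205].mean(0).round().astype(int))
print('u 310-340',g[156:164,312:340].mean(0).round().astype(int))
print('lid u 330-350 @185',g[183:190,330:350].mean(0).round().astype(int),'left',cv2.imread("pics/w4.png")[183:190,158:172,2].mean(0).round().astype(int))
```

```text
lid pred [array([160.7, 177.2]), array([227.8, 177.2]), array([278.1, 177.2]), array([345.2, 177.2])]
rim pred [array([188.3, 145.8]), array([319.3, 146.2]), array([253.5, 145.9])]
rows 130-180 @u=225 [114 114 114 114 114 110 112 140 180 200 201 196 190 184 176 165 146 117
  83  54  42  40  40  40  39  40  44  51  60  68  71  72  72  72  72  72
  72  73  74  79  90 115 147 166 171 166 153 140 134 133]
u 175-200 @155-165 [177 176 177 176 175 176 181 190 192 190 186 182 175 165 145 120  92  69
  53  43  41  42  52  61  63  63  64  67  67  65]
u 310-340 [ 48  46  44  42  41  43  63  98 144 180 202 209 210 209 205 200 191 172
 139 106  98 104 105 106 106 106 106 104]
lid u 330-350 @185 [155 161 164 164 162 158 155 153 153 153 153 154 153 153 149 136 120 109
 101  91] left [198 201 202 199 191 181 177 176 176 176 176 175 176 176]
```

The orange case hangs square with its orange end uphill. The rim's inner edges at u≈190 and 320 match the prediction within 1–2 mm, so I'll lower it.

```bash
python3 -m inch '[{"xyz":[-1.2,0,10],"rot":[0,0,0]},{"xyz":[-1.2,0,30],"rot":[0,0,0]},{"xyz":[-1.2,0,50],"rot":[0,0,0]},{"xyz":[-1.2,0,60],"rot":[0,0,0]},{"xyz":[-1.2,0,67],"rot":[0,0,0]},{"xyz":[-1.2,0,72],"rot":[0,0,0]},{"xyz":[-1.2,0,76],"rot":[0,0,0]},{"xyz":[-1.2,0,78],"rot":[0,0,0]},{"xyz":[-1.2,0,78],"rot":[0,0,0]},{"xyz":[-1.2,0,78],"rot":[0,0,0]}]'
python3 - <<'E'
from h import *
delta(O+CZ*38.7,tool(CX,-CZ))
E
```

```text
t: 13.77
ee_pos: [528.0, 39.3, 99.7]
orientation: [-1.806, -2.171, 0.48]
ft_force: [0.5, 1.0, -2.3]
width: 15.5
grasp_force: 29.9
xyz [ 1.6 -0.4  3.1] rot [ 0.001 -0.    -0.   ] rows>= 1.0 q [ 0.08  0.66  1.63 -0.05  1.29 -0.08] tcp [528.   39.3  99.7] F [ 0.5  1.  -2.3] w 15.5 t 13.77
```

```bash
python3 -m inch '[{"xyz":[0.5,0,1],"rot":[0,0,0]},{"xyz":[1,0,2],"rot":[0,0,0]},{"xyz":[1,0,2],"rot":[0,0,0]},{"xyz":[1,0,2],"rot":[0,0,0]}]'; python3 -m inch '[{"xyz":[0,0,0.5],"rot":[0,0,0]},{"xyz":[0,0,1],"rot":[0,0,0]},{"xyz":[0,0,1],"rot":[0,0,0]},{"xyz":[0,0,1],"rot":[0,0,0]}]'
python3 - <<'E'
from h import *
delta(O+CZ*38.7,tool(CX,-CZ))
E
```

```text
t: 14.1
ee_pos: [526.9, 40.2, 97.7]
orientation: [-1.806, -2.171, 0.48]
ft_force: [0.5, 0.5, -0.6]
width: 15.6
grasp_force: 29.9
t: 14.43
ee_pos: [526.9, 40.2, 97.6]
orientation: [-1.806, -2.171, 0.479]
ft_force: [2.6, 1.9, 5.7]
width: 15.4
grasp_force: 29.9
xyz [ 0.4 -0.5  0.8] rot [ 0.002 -0.    -0.   ] rows>= 1.0 q [ 0.08  0.66  1.63 -0.05  1.28 -0.08] tcp [526.9  40.2  97.6] F [2.6 1.9 5.7] w 15.4 t 14.43
```

Firm floor contact (about 6 N along the floor normal). I'll release and back off along the normal.

```bash
python3 -m inch '[{"xyz":[0,0,0],"rot":[0,0,0]},{"xyz":[0,0,0],"rot":[0,0,0]},{"xyz":[0,0,0],"rot":[0,0,0]},{"xyz":[0,0,0],"rot":[0,0,0]},{"xyz":[0,0,0],"rot":[0,0,0]},{"xyz":[0,0,0],"rot":[0,0,0]},{"xyz":[0,0,0],"rot":[0,0,0]}]' 0;python3 -m inch '[{"xyz":[0,0,-8],"rot":[0,0,0]},{"xyz":[0,0,-30],"rot":[0,0,0]},{"xyz":[0,0,-60],"rot":[0,0,0]},{"xyz":[0,0,-90],"rot":[0,0,0]},{"xyz":[0,0,-112],"rot":[0,0,0]},{"xyz":[0,0,-112],"rot":[0,0,0]},{"xyz":[0,0,-112],"rot":[0,0,0]}]'
python3 - <<'E'
from h import *
delta([535,149,101],tool(CX))
w=cam("wrist");im=ctrl.get_image("wrist")[...,::-1].copy();cv2.imwrite("pics/w5.png",im)
for c in('orange','red'):
  for A,ce,b in blobs(im,c,60)[:3]:print(c,A,ce,b.round().tolist(),onz(w,*ce,102).round(1))
print([np.round(proj(w,O+CX*x+CY*y+CZ*z)) for x,y,z in [(8,28,66),(8,-28,66),(-8,-28,66),(-8,28,66)]])
E
```

```text
t: 15.02
ee_pos: [526.0, 40.0, 96.4]
orientation: [-1.806, -2.17, 0.481]
ft_force: [0.7, -0.1, 0.5]
width: 59.1
grasp_force: 0.0
t: 15.6
ee_pos: [573.6, 48.7, 199.2]
orientation: [-1.807, -2.172, 0.478]
ft_force: [0.3, -0.4, 0.1]
width: 87.9
grasp_force: 0.0
xyz [105.6  23.3  97.4] rot [-0.433  0.    -0.   ] rows>= 4.0 q [ 0.09  0.59  1.47 -0.04  1.51 -0.09] tcp [573.6  48.7 199.2] F [ 0.3 -0.4  0.1] w 87.9 t 15.6
orange 1034.0 [207.  185.1] [[198.0, 150.0], [214.0, 150.0], [216.0, 220.0], [200.0, 220.0]] [476.8  28.  102. ]
orange 946.5 [254.  192.5] [[246.0, 161.0], [262.0, 161.0], [262.0, 224.0], [246.0, 224.0]] [530.7  36.5 102. ]
red 744.5 [282.  71.] [[267.0, 55.0], [297.0, 55.0], [297.0, 87.0], [267.0, 87.0]] [536.4 148.4 102. ]
[array([244., 223.]), array([243., 163.]), array([262., 163.]), array([261., 223.])]
```

View pics/w5.png

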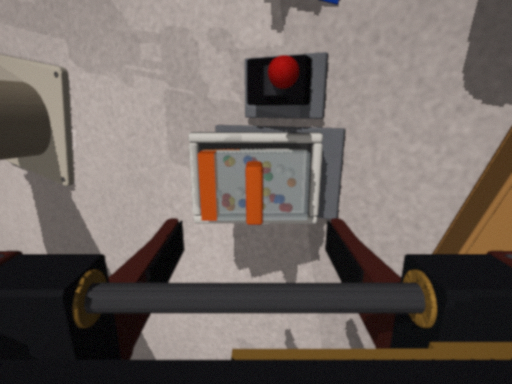

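The orange case lies inside the rims with its grip at (254,192), matching the prediction, and the knob is at (282,71), about (536,148.5). Next I'll shut the fingers and go to the downhill side of the knob.

```bash
python3 -c "
from h import *
K=np.array([536,148.5,0])
delta(K-U*47+[0,0,190],tool(CX))"
```

```text
xyz [104.9  30.1  -5.3] rot [-0.436 -0.    -0.   ] rows>= 4.0 q [ 0.09  0.6   1.47 -0.04  1.51 -0.09] tcp [572.3  48.6 197.9] F [-0.5 -0.1 -0.3] w 88.0 t 15.65
```

```bash
python3 -m inch '[{"xyz":[20,6,-1],"rot":[-0.08,0,0]},{"xyz":[50,15,-3],"rot":[-0.18,0,0]},{"xyz":[80,23,-4],"rot":[-0.29,0,0]},{"xyz":[100,29,-5],"rot":[-0.39,0,0]},{"xyz":[104.9,30.1,-5.3],"rot":[-0.436,0,0]},{"xyz":[104.9,30.1,-5.3],"rot":[-0.436,0,0]},{"xyz":[104.9,30.1,-5.3],"rot":[-0.436,0,0]},{"xyz":[104.9,30.1,-5.3],"rot":[-0.436,0,0]},{"xyz":[104.9,30.1,-5.3],"rot":[-0.436,0,0]},{"xyz":[104.9,30.1,-5.3],"rot":[-0.436,0,0]},{"xyz":[104.9,30.1,-5.3],"rot":[-0.436,0,0]},{"xyz":[104.9,30.1,-5.3],"rot":[-0.436,0,0]}]' 255; python3 -c "
from h import *
K=np.array([536,148.5,0])
delta(K-U*47+[0,0,88],tool(CX))
print(delta.__name__, (ctrl.get_image('wrist') is None))
import cv2;w=cam('wrist');im=ctrl.get_image('wrist')[...,::-1].copy()
for A,ce,b in blobs(im,'red',60)[:2]:print(A,ce,onz(w,*ce,102))"
```

```text
t: 16.65
ee_pos: [582.9, 156.6, 189.8]
orientation: [-2.01, -2.414, 0.001]
ft_force: [0.1, -0.3, -0.0]
width: 11.0
grasp_force: 0.0
xyz [  0.5  -0.5 101.8] rot [-0.001  0.    -0.001] rows>= 3.0 q [0.24 0.43 1.7  0.   1.01 0.06] tcp [582.9 156.6 189.8] F [ 0.1 -0.3 -0. ] w 11.0 t 16.65
delta False
629.5 [203.3 194.3] [537.66754553 148.10244277 102.        ]
397.0 [274.3 243.4] [610.9454806  111.81102116 102.        ]
```

```bash
python3 -m inch '[{"xyz":[0,0,20],"rot":[0,0,0]},{"xyz":[0,0,55],"rot":[0,0,0]},{"xyz":[0,0,85],"rot":[0,0,0]},{"xyz":[0,0,102],"rot":[0,0,0]},{"xyz":[0,0,102],"rot":[0,0,0]},{"xyz":[0,0,102],"rot":[0,0,0]}]'; python3 -m inch '[{"xyz":[0,-10,0],"rot":[0,0,0]},{"xyz":[0,-20,0],"rot":[0,0,0]},{"xyz":[0,-30,0],"rot":[0,0,0]},{"xyz":[0,-40,0],"rot":[0,0,0]},{"xyz":[0,-50,0],"rot":[0,0,0]},{"xyz":[0,-60,0],"rot":[0,0,0]},{"xyz":[0,-70,0],"rot":[0,0,0]},{"xyz":[0,-80,0],"rot":[0,0,0]},{"xyz":[0,-86,0],"rot":[0,0,0]},{"xyz":[0,-88,0],"rot":[0,0,0]},{"xyz":[0,-88,0],"rot":[0,0,0]}]'; python3 -c "
from h import *
w=cam('wrist');im=ctrl.get_image('wrist')[...,::-1].copy()
for A,ce,b in blobs(im,'red',60)[:2]:print(A,ce,onz(w,*ce,102), 'travel',(onz(w,*ce,102)-[537,148.3,102])@U)
t=cam('top');im=ctrl.get_image('top')[...,::-1].copy()
for A,ce,b in blobs(im,'red',8)[:4]:print(A,ce,onz(t,*ce,102))"
```

```text
t: 17.25
ee_pos: [582.1, 156.9, 87.6]
orientation: [-2.009, -2.414, 0.003]
ft_force: [-0.6, -0.1, 0.2]
width: 0.5
grasp_force: 0.0
t: 18.17
ee_pos: [495.2, 140.9, 88.0]
orientation: [-2.009, -2.414, 0.002]
ft_force: [0.4, -0.3, 0.3]
width: -0.0
grasp_force: 0.0
1327.5 [220.1 237.7] [475.95078192 141.99963362 102.        ] travel 61.17509385789248
284.5 [266.1 235.5] [501.08998638 148.0191722  102.        ] travel 35.359873919691054
363.5 [499. 349.] [ 243.27770858 -599.53794829  102.        ]
```

```bash
python3 -m inch '[{"xyz":[0,-4,0],"rot":[0,0,0]},{"xyz":[0,-7,0],"rot":[0,0,0]},{"xyz":[0,-9,0],"rot":[0,0,0]},{"xyz":[0,-9,0],"rot":[0,0,0]}]';python3 -m inch '[{"xyz":[0,-1.5,0],"rot":[0,0,0]},{"xyz":[0,-3,0],"rot":[0,0,0]},{"xyz":[0,-3,0],"rot":[0,0,0]}]'
```

```text
t: 18.6
ee_pos: [487.2, 139.5, 88.2]
orientation: [2.009, 2.415, 0.0]
ft_force: [1.0, -0.4, -0.8]
width: 0.4
grasp_force: 0.4
t: 18.85
ee_pos: [486.9, 139.5, 88.7]
orientation: [2.007, 2.412, 0.007]
ft_force: [7.3, 2.0, -5.7]
width: 0.6
grasp_force: 4.0
```

The lever has reached its stop, with the push force up to about 7 N. I'll back off and check.

```bash
python3 -m inch '[{"xyz":[0,8,0],"rot":[0,0,0]},{"xyz":[0,20,0],"rot":[0,0,0]},{"xyz":[0,30,0],"rot":[0,0,0]},{"xyz":[0,30,0],"rot":[0,0,0]},{"xyz":[0,30,-30],"rot":[0,0,0]},{"xyz":[0,30,-65],"rot":[0,0,0]},{"xyz":[0,30,-100],"rot":[0,0,0]},{"xyz":[0,30,-130],"rot":[0,0,0]},{"xyz":[0,30,-130],"rot":[0,0,0]},{"xyz":[0,30,-130],"rot":[0,0,0]}]'; python3 -c "
from h import *
w=cam('wrist');im=ctrl.get_image('wrist')[...,::-1].copy();cv2.imwrite('pics/w6.png',im)
for A,ce,b in blobs(im,'red',60)[:2]:print(A,ce,onz(w,*ce,102), 'travel',(onz(w,*ce,102)-[537,148.3,102])@U)
s=ctrl.get_image('scene')[...,::-1].copy();cv2.imwrite('pics/fin.png',np.hstack([cv2.resize(s[140:240,210:400],(570,300)),cv2.resize(im,(230,300))]));print(ctrl.get_obs()['ft_force'],ctrl.get_obs()['t'])"
```

```text
t: 19.68
ee_pos: [514.3, 144.6, 219.7]
orientation: [2.008, 2.414, 0.004]
ft_force: [-0.3, -1.0, -0.5]
width: 0.5
grasp_force: 0.0
444.0 [205. 186.] [466.27058797 135.2774055  102.        ] travel 71.91822084137658
322.5 [266.5 236.2] [537.96587233  92.35777833 102.        ] travel 9.244961457484319
[ 0.29548909 -0.11809979  0.81613293] 19.7833
```

View pics/fin.png

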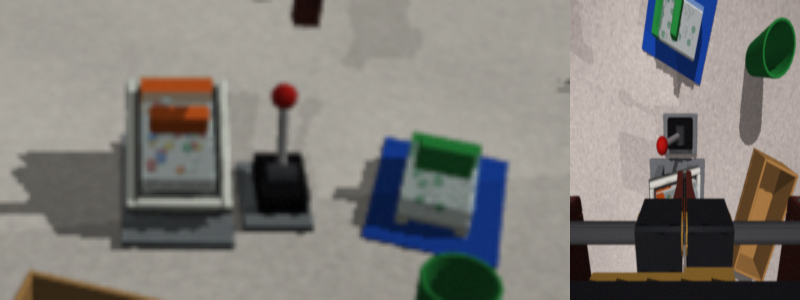

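The final view shows the orange case seated in the cradle at (180,130), the green case upright on the mat at (440,180), the lever leaning uphill with its knob at (285,95), and the arm clear of everything. Handing in.

```bash
python3 -c "
from workcell import ctrl
print(ctrl.close_job())"
```

```text
the job is handed in; nothing more can be done
None
```

I handed the job in at about 20 s of the 72 s allowed, but it returned no verdict: in the last pictures the green case stood upright on the mat and the orange case lay home in the cradle, orange end uphill, while the lever was last and was pushed to its stop (by force), and the basket, glue bottle and cup were not touched.

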